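# Click the jig's sliding stop into its detent and set a sleeve against it

## Task

Push the sliding stop along the jig's rail, away from the white sleeve that stands in the trough, until its spring pin clicks into the notch between the two ridges. Then, with the stop left in its notch, push that sleeve along the trough until it stands upright against the stop. Only push, pick nothing up, leave everything else on the bench where it is, and finish with the hand clear.

Things in the scene. Friction and masses are not known exactly. Their poses are not given: they have to be found in the camera images.
- carriage (a joint): Travel of the sliding stop along its rail, m, 0 to 0.20, growing in the push direction (+y of notch). The stop is a black block 54 x 44 mm, top 50 mm above the bench. Dry friction 2 N; it stays where left. Forcing its spring pin over the first ridge takes 10 to 13 N; then it snaps some 7 mm forward into the notch by itself and the push force drops to almost nothing. Pushing on with about 18 N runs past it.
- post (a point): Push post on top of the sliding stop: upright round steel bar, diameter 18 mm, bare from 50 to 85 mm above the bench. Point on its axis, 70 mm above the bench. Along the rail it is level with the pin and 22 mm beyond the stop face; across, it stands over the rail, 33 mm in +x of the trough's middle line.
- pin (a point): Point on the sliding stop, on the axis of its upright spring pin, 50 mm above the bench (the pin's 8 mm thick steel head shows above the block, 26 mm in +x of the post). The pin is in the notch when this point and notch agree along the rail; the notch centres it to about 1 mm.
- notch (a point): Detent: gap between two dark steel ridges (14 mm rods across a white strip 16 x 50 mm behind the rail, tops 21.5 and 23 mm above the bench, axes 7.3 mm before and 8.9 mm beyond this point). The strip's place along the rail varies. Point 19 mm above the bench. Axes: y along the rail in the push direction (from sleeve to stop), x level, across the rail, away from the robot, z up.
- stop_face (a point): Middle of the upright plate of the sliding stop that crosses the trough: 40 mm wide, 12 to 50 mm above the bench, facing back along the rail (-y) to the sleeve. Point in that face, over the trough's middle line, 28 mm above the bench. Axes parallel to those of notch.
- sleeve_center (a point): Centre of the slick white plastic sleeve to push, standing loose in the trough: upright tube, 40 mm outside, 24 mm bore, 40 mm tall, 35 to 70 g. The trough is smooth, straight, 44 mm wide, along the rail, open at both ends, floor 8 mm above the bench, so the centre is at 28 mm and the top at 48 mm; its front fence reaches 18 mm, the rail behind it 30 mm above the bench.
- spare_center (a point): Centre of the second, equal white sleeve, standing on the bench outside the jig. Leave it alone.
- jar_center (a point): Centre of the glass jam jar with twist cap, 72 mm in diameter, 95 mm tall, behind the jig. Leave it alone.
- hammer: Steel hammer with wooden handle, 240 mm long, lying on the bench on the robot's side of the jig; origin under the middle of its length, x along the handle towards the head. Leave it alone.
- screwdriver: Screwdriver with black handle, 200 mm long, lying on the bench behind the jig; origin under its middle, x along it. Leave it alone.
- bearing_center (a point): Centre of a steel bearing ring, 34 mm outside, 11 mm tall, lying on the black silicone pad on the robot's side of the jig. Leave it alone.
- dial (a joint): Turn in rad of the black dial on top of the brown regulator housing (housing 90 x 100 x 55 mm, dial top 100 mm above the bench, fixed behind the jig). Leave it alone.

How it is judged:
By the outcome, as a careful person would: the job done as asked, in the order asked, and still so for the second after the job is handed in, with the robot touching nothing.
It also fails if it takes over 61 s, if anything falls off the work surface, if the arm or the gripper's body presses on something with over 40 N, if the wrist force passes 120 N, or if a joint passes its speed limit or range.

## Robot

A 6-joint arm with a two-finger parallel gripper is mounted at the origin on the work surface. World frame = base frame: x ahead of the robot, y to its left, z up, the work surface at z = 0. Lengths are in m, angles in rad, forces in N, time in s.
With the tool pointing down it reaches from about 0.225 to 0.875 m from the base axis. Payload 3.4 kg.
Tool frame: the origin (TCP) lies at the very end of the fingers, on their centre line; the grasp point (between the pads) lies 19 mm behind it; z points along the fingers, y is the line along which they close (so a half turn about z gives the same grasp; the last joint's range is limited). The gripper opens to 85 mm and grips with 20 to 120 N. Pads are 22 mm wide; open, the fingers measure 114 mm over their backs; the gripper's body (76 mm by 85 mm) begins 54 mm behind the grasp point. The pads swing forward as they close: fully open they stand 13 mm farther back than shut.
Start: joints at [-1.326, 0.276, 1.505, -0, 1.361, -0.121], TCP at [0.206, -0.537, 0.231] pointing down, gripper open.
Joint ranges: [-2.89, 2.89], [-0.75, 2.08], [0.22, 2.7], [-1.18, 4.32], [0.11, 2.71], [-2.7, 2.7]. Speed limits (rad/s): [2.57, 2.57, 3.14, 3.14, 3.14, 3.14].

## Interface

Orientations are given as a unit quaternion [x, y, z, w].
In Python, from plant import arm gives the robot as it stands.
- The arm moves only by the shell command python3 -m creep 'ROWS'. ROWS is JSON, a list of rows, each a list of 3 entries, a list of its own where there are three numbers: the gripper's target within -1 to 1 (fully open at 1, half-way at 0, shut at -1), then the shift along the world's x, y, z in m, then the turn, a rotation vector about the world's x, y, z in rad. A call has 1 to 20 rows; each row shifts and turns the commanded pose from where the row before left it; what a row does not reach is not made up. A row lasts 1/8 s, in which the tool goes at most 62.5 mm and 10.7 degrees, less where a joint would pass 70% of its speed; a pose out of reach is approached as far as the arm can. A call is refused whole if a number of a shift passes 0.0625 or a number of a turn 0.188, either way. A call with a gripper value outside its range is refused whole. The fingers move at their own pace and stop on an object; the grip force is fixed at half the most. Time passes only in rows, so rows that do not move let the fingers close. It gives the time, the measured TCP pose, the force, the opening and the grip force at its end, in the units of the state.
- arm.observe(): the state, without advancing time (a new reading comes with each control period).
- arm.get_image(name): name is "side" or "top"; returns the picture (480x640x3 uint8, red, green, blue); there is no depth.
- arm.camera_params(name): a dict with "fx", "fy", "cx", "cy" (pixels), "T" (4x4, takes a point from camera to world coordinates). Camera axes: x right, y down, z forward; pixel columns grow to the right and rows downward; lengths in m; the calibration is good to about 2 mm. A picture is of the moment at which its call begins. camera_params takes no time and is no camera call.
- arm.finish_job(): hands the job in; it is judged then, once.
The state is a dict: "time": time; "joints": joint angles; "joint_velocities": joint speeds; "tau": joint torques, N m; "eef_pos": TCP position; "tool_rot": TCP orientation; "wrist_force": force on the tool from outside, world axes, zero at the start; "ft_torque": the same for the moment, N m; "opening": finger opening in m; "grasp_force": force on a finger pad.
Only numpy, scipy, OpenCV 4.12 (cv2) and the standard library are available. Lean on these libraries where they do the work, as an engineer would, in place of code of your own. Each camera call takes 0.05 s, during which the arm holds its last target. There are 200 camera calls.

## Working session

There is one attempt and no reset: what is moved stays moved. The work goes in short steps, Python scripts to look and compute and a shell command to move; the robot and the scene stay as the last step left them, time stands still between calls to the robot, and variables do not carry over. Pictures are saved under pics/ and viewed, at most 10 in all, crops included, and the job is handed in when it is done.

```bash
mkdir -p pics; python3 - <<'E'
from plant import arm
import cv2,numpy as np
for n in("top","side"):
    im=arm.get_image(n); cv2.imwrite(f"pics/{n}0.png",im[:,:,::-1]); p=arm.camera_params(n)
    print(n,p["fx"],p["fy"],p["cx"],p["cy"],np.round(p["T"],4).tolist())
s=arm.observe(); print(s["time"],s["eef_pos"],s["tool_rot"],s["wrist_force"],s["opening"])
E
```

```text
top 496.1987181562455 496.1987181562455 312.3323309866037 232.07174505242946 [[0.002, -0.9942, 0.1075, 0.4703], [-1.0, -0.0028, -0.0073, -0.0167], [0.0075, -0.1075, -0.9942, 1.026], [0.0, 0.0, 0.0, 1.0]]
side 507.1126306788155 507.1126306788155 317.2099359779046 245.0781213669723 [[-0.8901, -0.2729, 0.3651, 0.3034], [-0.4557, 0.5126, -0.7277, 0.5099], [0.0114, -0.8141, -0.5806, 0.5181], [0.0, 0.0, 0.0, 1.0]]
0.1 [ 0.20553529 -0.53652318  0.23051201] [ 9.83320542e-01  1.81879141e-01 -7.46684645e-05 -8.26561113e-04] [-0.02869372 -0.13203406 -0.51120216] 0.08529563625598996
```

View pics/top0.png

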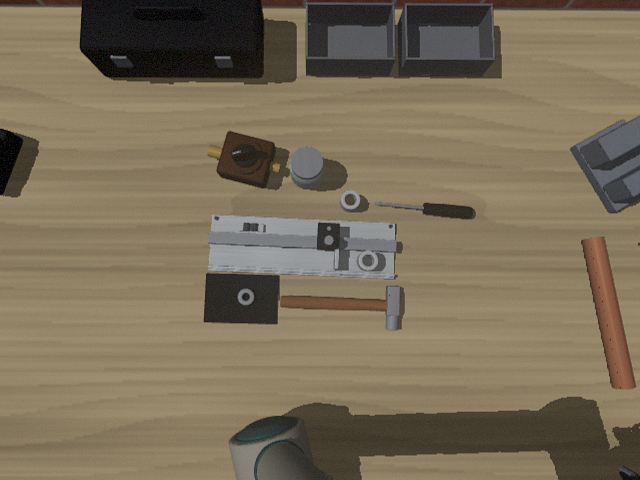

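View pics/side0.png

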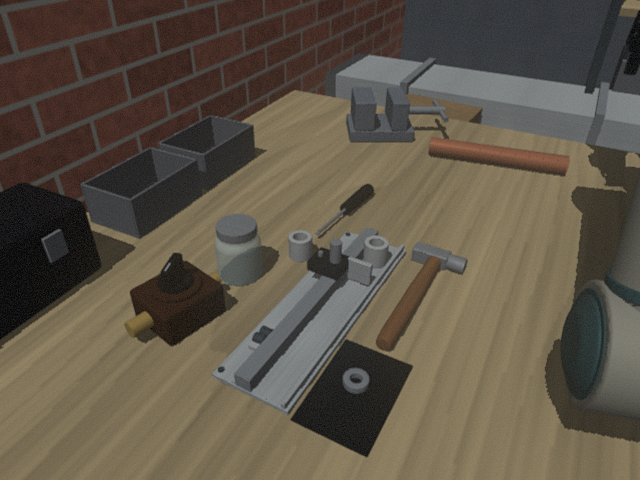

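The top view shows the sleeve at about (369,261), the stop block at (329,237), the ridges near (254,227), the spare at (350,200) and the hammer head at (393,307). The push direction is image-left, roughly +y. Next I'll zoom in.

```bash
python3 - <<'E'
import cv2
t=cv2.imread("pics/top0.png"); s=cv2.imread("pics/side0.png")
cv2.imwrite("pics/topz.png",cv2.convertScaleAbs(cv2.resize(t[205:285,205:405],None,fx=4,fy=4,interpolation=cv2.INTER_CUBIC),alpha=1.3))
cv2.imwrite("pics/sidez.png",cv2.convertScaleAbs(cv2.resize(s[225:365,235:415],None,fx=4,fy=4,interpolation=cv2.INTER_CUBIC),alpha=1.3))
E
```

```text
(no output)
```

View pics/topz.png

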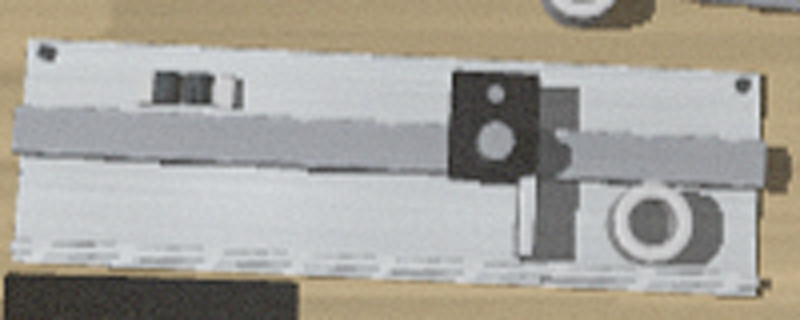

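View pics/sidez.png

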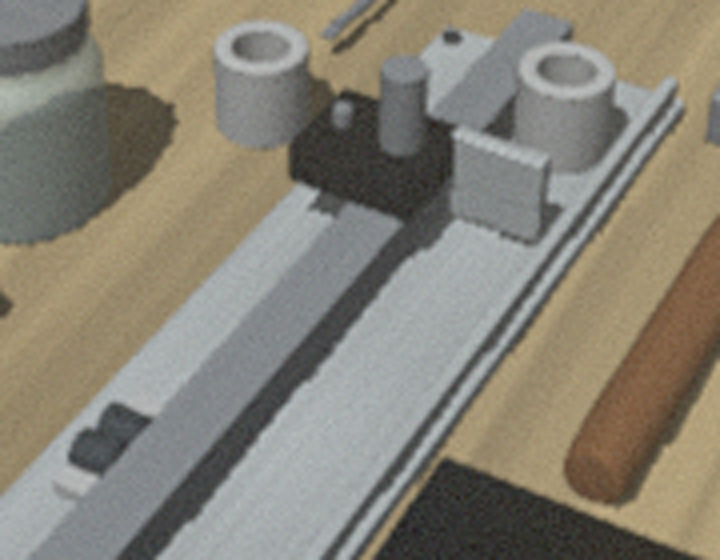

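```bash
cat > h.py <<'E'
from plant import arm
import numpy as np
def ray(n,u,v,z):
    p=arm.camera_params(n);T=np.array(p["T"])
    d=T[:3,:3]@[(u-p["cx"])/p["fx"],(v-p["cy"])/p["fy"],1]
    return T[:3,3]+d*(z-T[2,3])/d[2]
def tri(a,b):
    A=[];B=[]
    for n,(u,v) in(("top",a),("side",b)):
        o=ray(n,u,v,1.);d=ray(n,u,v,0.)-o;d/=np.linalg.norm(d);P=np.eye(3)-np.outer(d,d);A.append(P);B.append(P@o)
    return np.linalg.lstsq(np.vstack(A),np.hstack(B),rcond=None)[0]
E
python3 - <<'E'
from h import *
T=lambda x,y:(205+x/4-.4,205+y/4-.4); S=lambda x,y:(235+x/4-.4,225+y/4-.4)
for k,t,s,z in[("post",(495,141),(405,70),.085),("pin",(495,94),(343,105),.055),("notch",(183,87),(108,436),.019),("sleeve",(652,222),(566,70),.048),("plateTopMid",(525,218),(503,146),.05)]:
    print(k,ray("top",*T(*t),z).round(4),ray("side",*S(*s),z).round(4),tri(T(*t),S(*s)).round(4))
a=ray("top",*T(15,130),.03);b=ray("top",*T(765,163),.03);print(a,b,np.degrees(np.arctan2(*(a-b)[:2])))
for y in[(109,156),(140,186)]: pass
a=ray("top",*T(28,39),.008);b=ray("top",*T(760,75),.008);print(a,b,np.degrees(np.arctan2(*(a-b)[:2])))
E
```

```text
post [ 0.5573 -0.0542  0.085 ] [ 0.5548 -0.0527  0.085 ] [ 0.5566 -0.0546  0.0834]
pin [ 0.5833 -0.0554  0.055 ] [ 0.5833 -0.0591  0.055 ] [ 0.5823 -0.0556  0.0577]
notch [0.5907 0.1025 0.019 ] [0.5896 0.1044 0.019 ] [0.5908 0.1027 0.0169]
sleeve [ 0.5208 -0.133   0.048 ] [ 0.5189 -0.1313  0.048 ] [ 0.5203 -0.1334  0.0463]
plateTopMid [ 0.5225 -0.0703  0.05  ] [ 0.5205 -0.0702  0.05  ] [ 0.5217 -0.0706  0.0495]
[0.56729428 0.18533609 0.03      ] [ 0.55161091 -0.19244296  0.03      ] 2.3772511204885367
[0.61673155 0.18424504 0.008     ] [ 0.5990792 -0.1944701  0.008    ] 2.6686905046017033
```

```bash
python3 -m creep '[[-1,[0.03,0.03,0],[0,0,-0.082]],[-1,[0.03,0.03,0],[0,0,-0.082]],[-1,[0.03,0.04,0],[0,0,-0.082]],[-1,[0.03,0.04,0],[0,0,-0.082]],[-1,[0.03,0.04,0],[0,0,-0.082]],[-1,[0.03,0.04,0],[0,0,0]],[-1,[0.03,0.04,-0.02],[0,0,0]],[-1,[0.03,0.04,-0.02],[0,0,0]],[-1,[0.03,0.04,-0.02],[0,0,0]],[-1,[0.03,0.04,-0.02],[0,0,0]],[-1,[0.03,0.03,0],[0,0,0]],[-1,[0.019,0.017,0],[0,0,0]],[-1,[0,0,0],[0,0,0]]]'; python3 -c "
from plant import arm
print(arm.observe())"
```

```text
time: 1.72
eef_pos: [0.5555, -0.1088, 0.1507]
tool_rot: [1.0, -0.021, -0.0, -0.0]
wrist_force: [-0.3, -1.1, 0.2]
opening: -0.0002
grasp_force: 0.0
{'time': 1.725, 'joints': array([-3.16275811e-01,  3.19145972e-01,  1.65129218e+00,  1.27828590e-05,
        1.17174225e+00,  1.29601734e+00]), 'joint_velocities': array([-0.0371819 , -0.01740706,  0.02690598, -0.02529849,  0.0146343 ,
       -0.01062779]), 'tau': array([  1.03441324, -41.6767931 , -22.89460123,   0.21577169,
        -0.11689768,   0.07769911]), 'eef_pos': array([ 0.55549728, -0.10876639,  0.15071692]), 'tool_rot': array([ 9.99784665e-01, -2.07494050e-02, -2.79418495e-04, -9.12222013e-05]), 'wrist_force': array([-0.25470173, -1.10154702,  0.2385897 ]), 'ft_torque': array([-0.02232992,  0.08756033,  0.01974807]), 'grasp_force': 0.0, 'opening': -0.00018170652514889343}
```

```bash
python3 -m creep '[[-1,[0,0,-0.03],[0,0,0]],[-1,[0,0,-0.03],[0,0,0]],[-1,[0,0,-0.03],[0,0,0]],[-1,[0,0,0],[0,0,0]]]'; python3 -m creep '[[-1,[0,0.01,0],[0,0,0]],[-1,[0.001,0.006,0],[0,0,0]],[-1,[0,0.004,0],[0,0,0]],[-1,[0,0,0],[0,0,0]]]'; python3 - <<'E'
from plant import arm
import cv2
s=arm.get_image("side"); 
cv2.imwrite("pics/s1.png",cv2.resize(s[180:320,270:450,::-1],None,fx=4,fy=4))
E
```

```text
time: 2.22
eef_pos: [0.5517, -0.1101, 0.0592]
tool_rot: [1.0, -0.023, -0.003, -0.001]
wrist_force: [0.5, 0.6, 0.6]
opening: 0.0003
grasp_force: 0.0
time: 2.72
eef_pos: [0.5559, -0.0896, 0.0619]
tool_rot: [1.0, -0.022, 0.0, 0.0]
wrist_force: [-0.1, 0.2, -0.4]
opening: -0.0003
grasp_force: 0.0
```

View pics/s1.png

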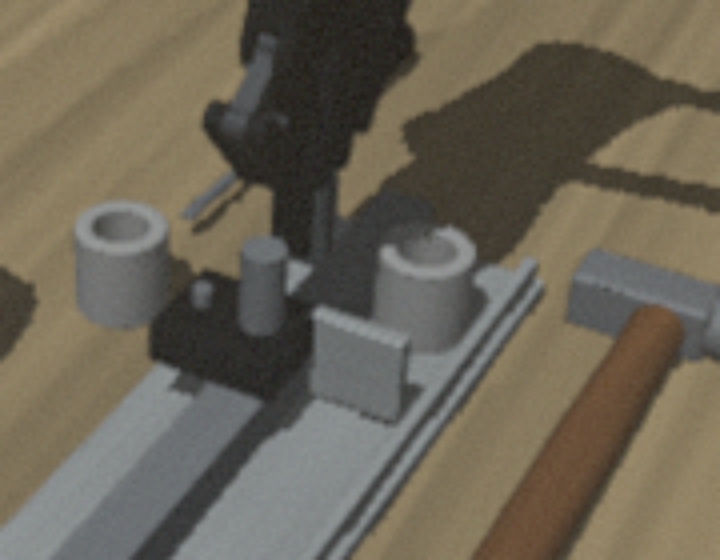

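The finger stands behind the post (post top at about (263,250) in the crop), clear of the sleeve. I'll push it to about 30 mm short of the notch.

```bash
python3 -m creep '[[-1,[0,0.004,0],[0,0,0]],[-1,[0,0.004,0],[0,0,0]],[-1,[0,0.006,0],[0,0,0]],[-1,[0.001,0.008,0],[0,0,0]],[-1,[0,0.01,0],[0,0,0]],[-1,[0.001,0.01,0],[0,0,0]],[-1,[0,0.01,0],[0,0,0]],[-1,[0.001,0.01,0],[0,0,0]],[-1,[0,0.01,0],[0,0,0]],[-1,[0.001,0.01,0],[0,0,0]],[-1,[0,0.01,0],[0,0,0]],[-1,[0.001,0.01,0],[0,0,0]],[-1,[0,0.01,0],[0,0,0]],[-1,[0.001,0.01,0],[0,0,0]],[-1,[0,0.008,0],[0,0,0]],[-1,[0,0.004,0],[0,0,0]],[-1,[0,0.002,0],[0,0,0]],[-1,[0,0.001,0],[0,0,0]],[-1,[0,0,0],[0,0,0]]]'; python3 - <<'E'
from plant import arm
import cv2
t=arm.get_image("top");s=arm.get_image("side"); print(arm.observe()["wrist_force"],arm.observe()["eef_pos"])
a=cv2.resize(t[195:275,205:305,::-1],None,fx=4,fy=4); b=cv2.resize(s[225:365,235:335,::-1],None,fx=4,fy=4)
b=cv2.copyMakeBorder(b,0,0,0,0,0); a=cv2.copyMakeBorder(a,0,b.shape[0]-a.shape[0],0,0,0)
cv2.imwrite("pics/m2.png",cv2.convertScaleAbs(cv2.hconcat([a,b]),alpha=1.3))
E
```

```text
time: 5.15
eef_pos: [0.5619, 0.047, 0.0614]
tool_rot: [1.0, -0.022, 0.0, -0.0]
wrist_force: [0.0, -2.1, -0.1]
opening: -0.0005
grasp_force: 0.6
[-0.47877781 -0.34197489 -0.03234276] [0.56183424 0.04699095 0.06144282]
```

View pics/m2.png

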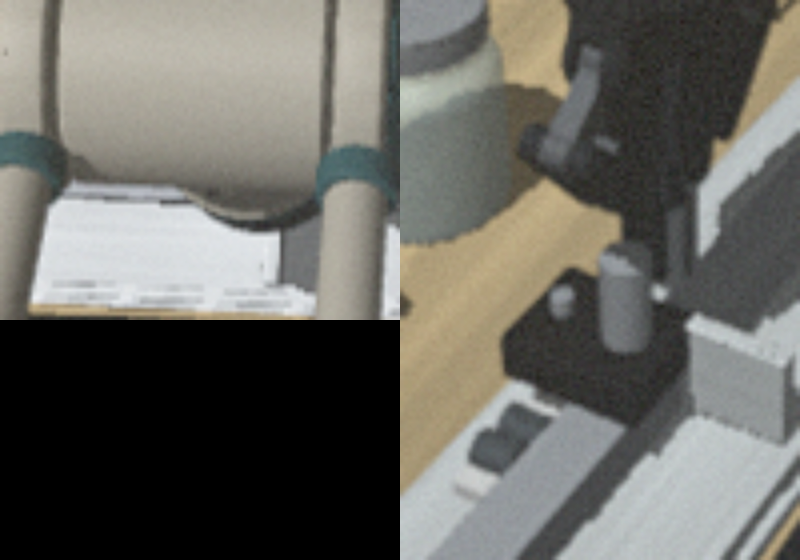

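The stop has moved: its post top is now at about (291,289) and its pin at (275,297) in the side view. The ridges are still ahead of it.

```bash
python3 - <<'E'
from h import *
S=lambda x,y:(235+x/4-.4,225+y/4-.4)
print(ray("side",*S(226,257),.085),ray("side",*S(162,288),.055),ray("side",*S(108,436),.019))
E
```

```text
[0.56094175 0.07113802 0.085     ] [0.59014439 0.06526992 0.055     ] [0.58956193 0.1043684  0.019     ]
```

```bash
python3 -m creep '[[-1,[0,0.004,0],[0,0,0]],[-1,[0.001,0.005,0],[0,0,0]],[-1,[0,0.004,0],[0,0,0]],[-1,[0,0.002,0],[0,0,0]],[-1,[0,0,0],[0,0,0]]]'; for i in 1; do python3 -m creep '[[-1,[0,0.001,0],[0,0,0]],[-1,[0,0.001,0],[0,0,0]],[-1,[0,0,0],[0,0,0]]]'; done;  python3 -m creep '[[-1,[0,0.001,0],[0,0,0]],[-1,[0,0.001,0],[0,0,0]],[-1,[0,0,0],[0,0,0]]]'
```

```text
time: 5.88
eef_pos: [0.5626, 0.0626, 0.0613]
tool_rot: [1.0, -0.022, -0.0, -0.0]
wrist_force: [0.6, -0.2, 0.4]
opening: 0.0001
grasp_force: 0.2
time: 6.25
eef_pos: [0.5627, 0.064, 0.0613]
tool_rot: [1.0, -0.022, -0.0, 0.0]
wrist_force: [0.1, -1.4, -0.1]
opening: -0.0002
grasp_force: 0.9
time: 6.62
eef_pos: [0.5627, 0.0655, 0.0613]
tool_rot: [1.0, -0.022, 0.0, 0.001]
wrist_force: [-0.6, -4.4, 0.7]
opening: 0.0001
grasp_force: 2.3
```

Force is starting to climb, so the pin is on the ridge's flank. I'll continue in 1–2 mm steps.

```bash
python3 -m creep '[[-1,[0,0.001,0],[0,0,0]],[-1,[0,0,0],[0,0,0]]]' | grep -E "eef|wrist";  python3 -m creep '[[-1,[0,0.001,0],[0,0,0]],[-1,[0,0,0],[0,0,0]]]'| grep -E "eef|wrist"; python3 -m creep '[[-1,[0,0.001,0],[0,0,0]],[-1,[0,0,0],[0,0,0]]]'| grep -E "eef|wrist"
```

```text
eef_pos: [0.5628, 0.066, 0.0614]
wrist_force: [0.5, -5.7, 1.0]
eef_pos: [0.5628, 0.0661, 0.0613]
wrist_force: [-0.3, -8.2, 0.2]
eef_pos: [0.5628, 0.0663, 0.0614]
wrist_force: [0.6, -10.9, -0.4]
```

```bash
python3 -m creep '[[-1,[0,0.0005,0],[0,0,0]],[-1,[0,0,0],[0,0,0]]]' | grep -E "eef|wrist"
```

```text
eef_pos: [0.5628, 0.0664, 0.0614]
wrist_force: [-0.1, -12.3, 0.8]
```

```bash
python3 -m creep '[[-1,[0,0.0005,0],[0,0,0]],[-1,[0,0,0],[0,0,0]]]' | grep -E "eef|wrist"
```

```text
eef_pos: [0.5628, 0.0669, 0.0614]
wrist_force: [-0.0, -12.4, 0.4]
```

```bash
python3 -m creep '[[-1,[0,0.0005,0],[0,0,0]],[-1,[0,0,0],[0,0,0]]]' | grep -E "eef|wrist"
```

```text
eef_pos: [0.5628, 0.0675, 0.0614]
wrist_force: [-0.6, -11.6, 0.5]
```

```bash
python3 -m creep '[[-1,[0,0.0005,0],[0,0,0]],[-1,[0,0,0],[0,0,0]]]' | grep -E "eef|wrist"
```

```text
eef_pos: [0.5629, 0.0686, 0.0614]
wrist_force: [0.2, -9.9, 0.6]
```

```bash
python3 -m creep '[[-1,[0,0.0005,0],[0,0,0]],[-1,[0,0,0],[0,0,0]]]' | grep -E "eef|wrist"
```

```text
eef_pos: [0.5628, 0.0696, 0.0614]
wrist_force: [0.2, -8.3, 0.9]
```

```bash
python3 -m creep '[[-1,[0,0.0005,0],[0,0,0]],[-1,[0,0,0],[0,0,0]]]' | grep -E "eef|wrist"
```

```text
eef_pos: [0.563, 0.0705, 0.0614]
wrist_force: [0.7, -7.2, 0.3]
```

```bash
python3 -m creep '[[-1,[0,0.0005,0],[0,0,0]],[-1,[0,0,0],[0,0,0]]]' | grep -E "eef|wrist"
```

```text
eef_pos: [0.563, 0.0713, 0.0614]
wrist_force: [-0.6, -6.2, -0.4]
```

```bash
python3 -m creep '[[-1,[0,0.0005,0],[0,0,0]],[-1,[0,0,0],[0,0,0]]]' | grep -E "eef|wrist"
```

```text
eef_pos: [0.563, 0.0721, 0.0614]
wrist_force: [0.8, -5.6, 1.1]
```

```bash
python3 -m creep '[[-1,[0,0.0005,0],[0,0,0]],[-1,[0,0,0],[0,0,0]]]' | grep -E "eef|wrist"
```

```text
eef_pos: [0.5631, 0.0729, 0.0614]
wrist_force: [-0.1, -4.4, -0.7]
```

```bash
python3 -m creep '[[-1,[0,0.0005,0],[0,0,0]],[-1,[0,0,0],[0,0,0]]]' | grep -E "eef|wrist"
```

```text
eef_pos: [0.563, 0.0737, 0.0613]
wrist_force: [0.9, -4.7, -1.5]
```

```bash
python3 -m creep '[[-1,[0,0.0005,0],[0,0,0]],[-1,[0,0,0],[0,0,0]]]' | grep -E "eef|wrist"
```

```text
eef_pos: [0.563, 0.0747, 0.0614]
wrist_force: [1.1, -4.3, -1.3]
```

```bash
python3 -m creep '[[-1,[0,0.0005,0],[0,0,0]],[-1,[0,0,0],[0,0,0]]]' | grep -E "eef|wrist"; python3 - <<'E'
from plant import arm
import cv2
s=arm.get_image("side")
cv2.imwrite("pics/s3.png",cv2.convertScaleAbs(cv2.resize(s[255:375,225:345,::-1],None,fx=5,fy=5),alpha=1.4))
E
```

```text
eef_pos: [0.5627, 0.0754, 0.0614]
wrist_force: [0.5, -2.6, 0.0]
```

View pics/s3.png

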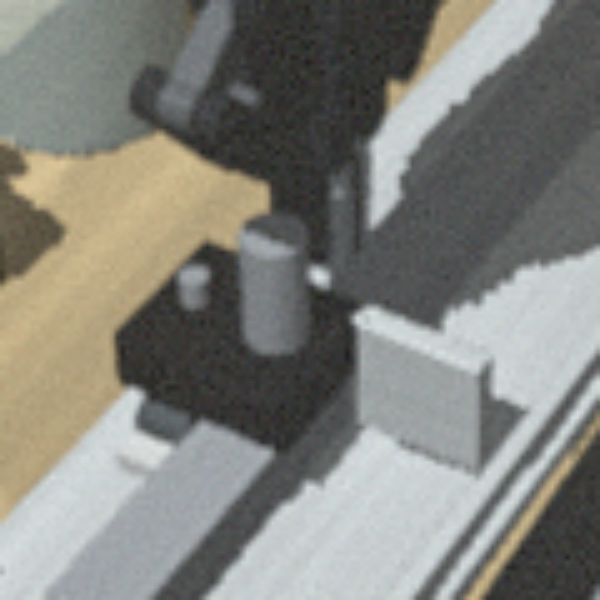

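The second ridge is still visible ahead of the block, and the post top is at (275,232) in the crop. I'll compute where the pin is.

```bash
python3 - <<'E'
from h import *
p=ray("side",225+275/5-.4,255+232/5-.4,.085);print(p, ray("side",225+195/5-.4,255+268/5-.4,.055))
print(arm.observe()["wrist_force"],arm.observe()["eef_pos"])
E
python3 -m creep '[[-1,[0,0.0005,0],[0,0,0]],[-1,[0,0,0],[0,0,0]]]' | grep -E "eef|wrist"
```

```text
[0.56216485 0.09864894 0.085     ] [0.59167181 0.09251219 0.055     ]
[ 0.94481684 -2.7486189   0.96336465] [0.56262106 0.07537307 0.06135875]
eef_pos: [0.5626, 0.0757, 0.0613]
wrist_force: [1.4, -2.9, 0.5]
```

```bash
python3 -m creep '[[-1,[0,0.0005,0],[0,0,0]],[-1,[0,0,0],[0,0,0]]]' | grep -E "eef|wrist"
```

```text
eef_pos: [0.5627, 0.0762, 0.0614]
wrist_force: [1.5, -2.1, -0.0]
```

```bash
python3 -m creep '[[-1,[0,0.0005,0],[0,0,0]],[-1,[0,0,0],[0,0,0]]]' | grep -E "eef|wrist"
```

```text
eef_pos: [0.5626, 0.0767, 0.0613]
wrist_force: [0.2, -2.0, -0.0]
```

```bash
python3 -m creep '[[-1,[0,0.0005,0],[0,0,0]],[-1,[0,0,0],[0,0,0]]]' | grep -E "eef|wrist"
```

```text
eef_pos: [0.5625, 0.0773, 0.0613]
wrist_force: [0.5, -1.3, 0.8]
```

```bash
python3 -m creep '[[-1,[0,0.0005,0],[0,0,0]],[-1,[0,0,0],[0,0,0]]]' | grep -E "eef|wrist"; python3 - <<'E'
from plant import arm
import cv2
s=arm.get_image("side")
cv2.imwrite("pics/s4.png",cv2.convertScaleAbs(cv2.resize(s[255:375,225:345,::-1],None,fx=5,fy=5),alpha=1.4))
E
```

```text
eef_pos: [0.5626, 0.0777, 0.0613]
wrist_force: [-0.0, -1.8, 0.9]
```

View pics/s4.png

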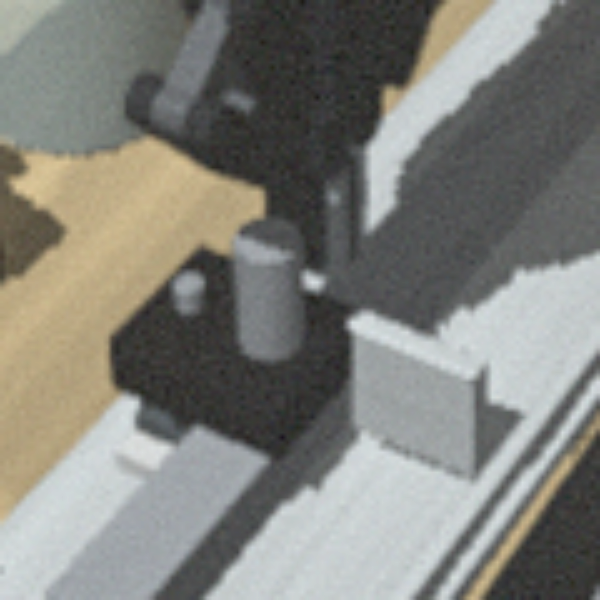

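The pin is still behind the notch, with the post top at (270,236) and moving with the finger. Force is now below the friction level, so the pin is at the crest.

```bash
python3 -m creep '[[-1,[0,0.0005,0],[0,0,0]],[-1,[0,0,0],[0,0,0]]]' | grep -E "eef|wrist"
```

```text
eef_pos: [0.5626, 0.0782, 0.0613]
wrist_force: [-0.3, -0.6, -0.5]
```

```bash
python3 -m creep '[[-1,[0,0.0005,0],[0,0,0]],[-1,[0,0,0],[0,0,0]]]' | grep -E "eef|wrist"
```

```text
eef_pos: [0.5626, 0.0787, 0.0613]
wrist_force: [0.7, -1.0, 0.8]
```

```bash
python3 -m creep '[[-1,[0,0.0005,0],[0,0,0]],[-1,[0,0,0],[0,0,0]]]' | grep -E "eef|wrist"; python3 - <<'E'
from plant import arm
import cv2
s=arm.get_image("side")
cv2.imwrite("pics/s5.png",cv2.convertScaleAbs(cv2.resize(s[255:375,225:345,::-1],None,fx=5,fy=5),alpha=1.4))
g={k:cv2.imread(f"pics/s{k}.png",0) for k in(3,4,5)}
tp=g[3][215:350,235:310]   # post
for k in g: r=cv2.matchTemplate(g[k],tp,cv2.TM_CCOEFF_NORMED);print(k,cv2.minMaxLoc(r)[1::2])
E
```

```text
eef_pos: [0.5626, 0.079, 0.0613]
wrist_force: [0.7, -2.1, 0.7]
3 (1.0, (235, 215))
4 (0.9886130094528198, (230, 220))
5 (0.9814382791519165, (226, 225))
```

```bash
cat > m.py <<'E'
from plant import arm
import cv2,sys,time
s=arm.get_image("side");n=sys.argv[1]
g=cv2.convertScaleAbs(cv2.resize(s[255:375,225:345,::-1],None,fx=5,fy=5),alpha=1.4);cv2.imwrite(f"pics/s{n}.png",g)
b=cv2.imread("pics/s3.png",0)
for a in(b[215:350,235:310],b[258:312,170:215],b[300:475,345:500]):
    print(cv2.minMaxLoc(cv2.matchTemplate(cv2.imread(f"pics/s{n}.png",0),a,cv2.TM_CCOEFF_NORMED))[3],end=" ")
print(arm.observe()["eef_pos"][1],arm.observe()["wrist_force"][1])
E
python3 m.py 6;python3 -m creep '[[-1,[0,0.0005,0],[0,0,0]],[-1,[0,0,0],[0,0,0]]]' | grep -E "eef|wrist"; python3 m.py 7
```

```text
(227, 225) (162, 268) (338, 309) 0.07899984049650736 -1.7356699362451273
eef_pos: [0.5626, 0.0794, 0.0613]
wrist_force: [1.0, -1.5, -0.0]
(226, 225) (161, 269) (337, 310) 0.07944417348795423 -2.217347986566127
```

```bash
python3 -m creep '[[-1,[0,0.0005,0],[0,0,0]],[-1,[0,0,0],[0,0,0]]]' | grep -E "eef|wrist"; python3 m.py 8
```

```text
eef_pos: [0.5627, 0.0798, 0.0613]
wrist_force: [0.7, -3.1, -0.3]
(225, 225) (161, 270) (336, 310) 0.07977609856099473 -3.5351219782858805
```

```bash
python3 -m creep '[[-1,[0,0.0005,0],[0,0,0]],[-1,[0,0,0],[0,0,0]]]' | grep -E "eef|wrist"; python3 m.py 9
```

```text
eef_pos: [0.5627, 0.0801, 0.0613]
wrist_force: [0.8, -5.1, 0.4]
(225, 225) (160, 271) (336, 311) 0.08008509859482033 -5.9822651046230995
```

Force fell to almost nothing near y=0.078 and is now rising as the pin meets the second ridge, so the pin should be in the notch. I'll back off, lift, and check from above.

```bash
python3 -m creep '[[-1,[0,-0.005,0],[0,0,0]],[-1,[-0.001,-0.02,0],[0,0,0]],[-1,[-0.001,-0.03,0.01],[0,0,0]],[-1,[-0.01,-0.05,0.04],[0,0,0]],[-1,[-0.01,-0.06,0.04],[0,0,0]],[-1,[-0.01,-0.06,0],[0,0,0]],[-1,[-0.01,-0.06,0],[0,0,0]],[-1,[0,0,0],[0,0,0]]]'; python3 m.py 10; python3 - <<'E'
from plant import arm
import cv2
t=arm.get_image("top"); cv2.imwrite("pics/t10.png",t[:,:,::-1])
a=cv2.resize(t[200:280,205:305,::-1],None,fx=4,fy=4); b=cv2.resize(cv2.imread("pics/s10.png"),(400,400))
a=cv2.copyMakeBorder(cv2.convertScaleAbs(a,alpha=1.3),0,80,0,0,0); cv2.imwrite("pics/m10.png",cv2.hconcat([a,b]))
E
```

```text
time: 14.48
eef_pos: [0.5215, -0.1991, 0.1444]
tool_rot: [1.0, -0.025, 0.0, 0.001]
wrist_force: [0.1, 1.4, 0.4]
opening: -0.0003
grasp_force: 0.0
(119, 416) (160, 271) (336, 310) -0.1965786732530187 1.0522513016272712
```

View pics/m10.png

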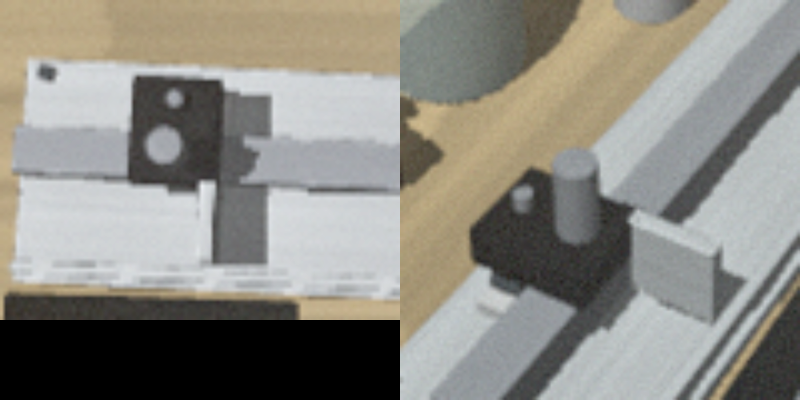

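Top crop: pin head at (175,98), post top at (164,145). The block hides most of the ridges.

```bash
python3 - <<'E'
from h import *
T=lambda x,y:(205+x/4-.4,200+y/4-.4); 
pin=ray("top",*T(175,98),.055);post=ray("top",*T(164,145),.085);n=ray("top",205+183/4-.4,205+87/4-.4,.019)
u=np.array([.0436,.999,0])
sp=ray("side",225+(5*123/4)/5-.4,255+(190*1.5-20-0)/5-.4,.055)
print(pin,post,n,u@pin,u@post,u@n)
# ridge extents measured on the first top picture, along the strip centre row
import cv2
im=cv2.imread("pics/top0.png",0)
for r in(226,227,228): print(r,im[r,238:270].tolist())
E
```

```text
[0.5908015  0.10222152 0.055     ] [0.56452254 0.10342013 0.085     ] [0.5906513  0.10247902 0.019     ] 0.12787824199358136 0.12792989272734995 0.12812893599522782
226 [155, 155, 156, 156, 157, 103, 69, 73, 73, 67, 55, 51, 67, 70, 74, 67, 72, 66, 52, 61, 128, 158, 154, 156, 155, 129, 69, 96, 160, 158, 158, 156]
227 [157, 157, 156, 158, 155, 94, 73, 72, 68, 62, 58, 49, 73, 71, 69, 55, 74, 64, 55, 70, 138, 157, 157, 154, 154, 121, 76, 99, 163, 159, 157, 156]
228 [154, 156, 158, 157, 154, 79, 68, 77, 69, 64, 52, 46, 72, 72, 71, 60, 70, 62, 51, 67, 135, 156, 154, 158, 154, 111, 80, 101, 164, 160, 160, 161]
```

The pin matches the notch to within 0.3 mm, so the stop is seated. Now the sleeve: first down into the trough behind it.

```bash
python3 -m creep '[[-1,[0,0,0],[0,0,0]],[-1,[0,0,0],[0,0,0]]]'|grep eef; python3 - <<'E'
from h import *
import cv2
t=arm.get_image("top");cv2.imwrite("pics/t11.png",t[:,:,::-1]);print(arm.observe()["eef_pos"])
E
```

```text
eef_pos: [0.5226, -0.1929, 0.1442]
[ 0.52263055 -0.1929896   0.14421761]
```

```bash
python3 -m creep '[[-1,[-0.005,-0.002,-0.03],[0,0,0]],[-1,[0,0,-0.04],[0,0,0]],[-1,[0,0,-0.03],[0,0,0]],[-1,[0,0,-0.015],[0,0,0]],[-1,[0,0,-0.005],[0,0,0]],[-1,[0,0,0],[0,0,0]],[-1,[0,0,0],[0,0,0]]]'; python3 - <<'E'
from plant import arm
import cv2
s=arm.get_image("side")
cv2.imwrite("pics/s12.png",cv2.convertScaleAbs(cv2.resize(s[180:300,300:460,::-1],None,fx=4,fy=4),alpha=1.3))
E
```

```text
time: 15.75
eef_pos: [0.5183, -0.1966, 0.0253]
tool_rot: [1.0, -0.022, 0.001, 0.001]
wrist_force: [-0.0, -0.0, -0.7]
opening: -0.0001
grasp_force: 0.0
```

View pics/s12.png

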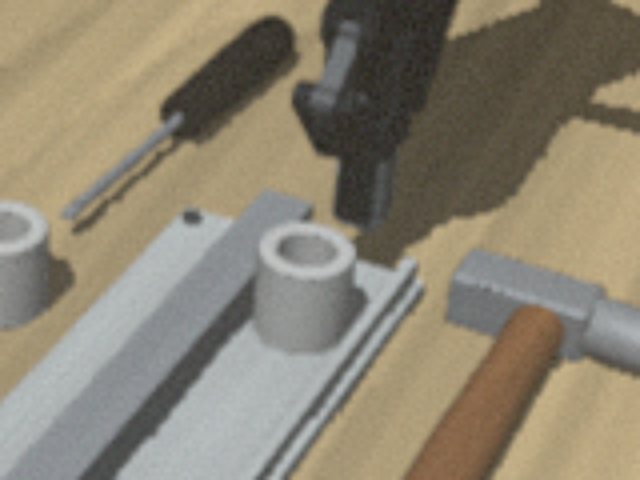

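The finger is in line behind the sleeve, clear of the hammer and the spare. Sleeve top is at about (305,250) in the crop. I'll push gently.

```bash
python3 -m creep '[[-1,[0,0.008,-0.005],[0,0,0]],[-1,[0,0.008,0],[0,0,0]],[-1,[0.001,0.005,0],[0,0,0]],[-1,[0,0.004,0],[0,0,0]],[-1,[0,0.003,0],[0,0,0]],[-1,[0,0.003,0],[0,0,0]],[-1,[0,0.004,0],[0,0,0]],[-1,[0.001,0.006,0],[0,0,0]],[-1,[0,0.008,0],[0,0,0]],[-1,[0,0.008,0],[0,0,0]],[-1,[0.001,0.008,0],[0,0,0]],[-1,[0,0.008,0],[0,0,0]],[-1,[0,0.008,0],[0,0,0]],[-1,[0.001,0.008,0],[0,0,0]],[-1,[0,0.008,0],[0,0,0]],[-1,[0,0.008,0],[0,0,0]],[-1,[0.001,0.008,0],[0,0,0]],[-1,[0,0.008,0],[0,0,0]],[-1,[0,0.006,0],[0,0,0]],[-1,[0.001,0.004,0],[0,0,0]]]'; python3 -m creep '[[-1,[0,0.002,0],[0,0,0]],[-1,[0,0,0],[0,0,0]]]'; python3 - <<'E'
from plant import arm
import cv2
cv2.imwrite("pics/s13.png",arm.get_image("side")[:,:,::-1])
a=cv2.imread("pics/side0.png",0)[232:272,360:392];b=cv2.imread("pics/s13.png",0)
r=cv2.matchTemplate(b,a,cv2.TM_CCOEFF_NORMED);print(cv2.minMaxLoc(r))
E
```

```text
time: 18.3
eef_pos: [0.5234, -0.0648, 0.0192]
tool_rot: [1.0, -0.022, -0.0, 0.0]
wrist_force: [0.8, -0.5, -0.7]
opening: 0.0002
grasp_force: 0.1
time: 18.55
eef_pos: [0.5235, -0.0632, 0.0192]
tool_rot: [1.0, -0.022, -0.0, 0.0]
wrist_force: [0.4, -0.3, 0.3]
opening: 0.0
grasp_force: 0.0
(-0.41168713569641113, 0.5714653730392456, (538, 121), (284, 226))
```

```bash
cat > sl.py <<'E'
from h import *
import cv2,sys
# sleeve top centre in side view: ring template scaled by depth, searched near a predicted place
T0=np.array(arm.camera_params("side")["T"]);C=np.linalg.inv(T0)
def proj(P):
    p=arm.camera_params("side");q=(C@np.append(P,1))[:3];return np.array([p["fx"]*q[0]/q[2]+p["cx"],p["fy"]*q[1]/q[2]+p["cy"]]),q[2]
def find(img,y):
    a=cv2.imread("pics/side0.png",0);c0,d0=proj([.5203,-.1325,.048]);pr,d=proj([.5257+.0436*(y+.023),y,.048]);k=d0/d
    o=np.round(c0-[16,12]).astype(int);t=a[o[1]:o[1]+38,o[0]:o[0]+32]
    t=cv2.resize(t,None,fx=4*k,fy=4*k,interpolation=cv2.INTER_CUBIC)
    x,yy=(np.round(pr)-[45,45]).astype(int);b=cv2.resize(img[yy:yy+100,x:x+90],None,fx=4,fy=4,interpolation=cv2.INTER_CUBIC)
    _,m,_,l=cv2.minMaxLoc(cv2.matchTemplate(b,t,cv2.TM_CCOEFF_NORMED))
    uv=np.array(l)/4+[x,yy]+(c0-o)*k
    return m,uv.round(1),pr.round(1),ray("side",*uv,.048).round(4)
if __name__=="__main__":
    n=sys.argv[1];cv2.imwrite(f"pics/{n}.png",arm.get_image("side")[:,:,::-1])
    print(find(cv2.imread(f"pics/{n}.png",0),float(sys.argv[2])),arm.observe()["eef_pos"],arm.observe()["wrist_force"])
E
python3 sl.py s14 -0.028
```

```text
(0.3677181303501129, array([345.6, 278. ]), array([345.8, 276.6]), array([ 0.5245, -0.0249,  0.048 ])) [ 0.52346277 -0.06335903  0.01924132] [-1.05093464  0.20129352 -0.36360956]
```

```bash
python3 -m creep '[[-1,[0,0.003,0],[0,0,0]],[-1,[0.001,0.005,0],[0,0,0]],[-1,[0,0.008,0],[0,0,0]],[-1,[0,0.008,0],[0,0,0]],[-1,[0.001,0.008,0],[0,0,0]],[-1,[0,0.008,0],[0,0,0]],[-1,[0,0.008,0],[0,0,0]],[-1,[0.001,0.006,0],[0,0,0]],[-1,[0,0.005,0],[0,0,0]],[-1,[0,0.004,0],[0,0,0]],[-1,[0,0.003,0],[0,0,0]],[-1,[0,0.003,0],[0,0,0]],[-1,[0,0.002,0],[0,0,0]],[-1,[0,0.002,0],[0,0,0]],[-1,[0,0,0],[0,0,0]]]'; python3 sl.py s15 0.045; python3 m.py 15
```

```text
time: 20.52
eef_pos: [0.5264, 0.0099, 0.0192]
tool_rot: [1.0, -0.022, -0.0, 0.0]
wrist_force: [-0.0, -1.2, -0.5]
opening: -0.0001
grasp_force: 0.0
(0.43020060658454895, array([310.4, 320. ]), array([321.6, 305.7]), array([0.5292, 0.0768, 0.048 ])) [0.52643433 0.00980774 0.01924008] [ 0.23461554  0.64192154 -0.28640869]
(118, 415) (160, 271) (336, 310) 0.009764208136645195 -0.6360145316422154
```

```bash
python3 -m creep '[[-1,[0,0.003,0],[0,0,0]],[-1,[0,0.003,0],[0,0,0]],[-1,[0,0.003,0],[0,0,0]],[-1,[0,0.002,0],[0,0,0]],[-1,[0.001,0.001,0],[0,0,0]],[-1,[0,0.001,0],[0,0,0]],[-1,[0,0,0],[0,0,0]]]'|grep -E "eef|wrist"; python3 m.py 16;  python3 -m creep '[[-1,[0,0.001,0],[0,0,0]],[-1,[0,0.001,0],[0,0,0]],[-1,[0,0,0],[0,0,0]]]'|grep -E "eef|wrist"; python3 m.py 17
```

```text
eef_pos: [0.5275, 0.0228, 0.0192]
wrist_force: [0.9, -0.1, -0.4]
(118, 415) (160, 271) (335, 311) 0.02277483907989596 0.3170953489701265
eef_pos: [0.5274, 0.0249, 0.0192]
wrist_force: [-0.5, 0.2, 0.5]
(117, 415) (160, 271) (335, 311) 0.024834479833864616 -0.5709661592996732
```

```bash
python3 -m creep '[[-1,[0,0.001,0],[0,0,0]],[-1,[0,0.0005,0],[0,0,0]],[-1,[0,0,0],[0,0,0]]]'|grep -E "eef|wrist"; python3 m.py 18
```

```text
eef_pos: [0.5274, 0.0263, 0.0192]
wrist_force: [-0.5, -0.5, -0.4]
(118, 415) (160, 271) (335, 311) 0.026319725022418795 -0.032100100200751706
```

```bash
python3 -m creep '[[-1,[0,0.0005,0],[0,0,0]],[-1,[0,0.0005,0],[0,0,0]],[-1,[0,0,0],[0,0,0]]]'|grep -E "eef|wrist"; python3 m.py 19
```

```text
eef_pos: [0.5275, 0.0273, 0.0192]
wrist_force: [0.7, -0.3, 0.8]
(118, 415) (160, 271) (335, 311) 0.02731888644914057 0.07531974290026082
```

```bash
python3 -m creep '[[-1,[0,0.0005,0],[0,0,0]],[-1,[0,0.0005,0],[0,0,0]],[-1,[0,0,0],[0,0,0]]]'|grep -E "eef|wrist"; python3 m.py 20
```

```text
eef_pos: [0.5275, 0.0283, 0.0193]
wrist_force: [0.6, 0.1, 0.8]
(117, 415) (160, 271) (335, 311) 0.02832019998199397 0.3646672840848934
```

```bash
python3 -m creep '[[-1,[0,0.0005,0],[0,0,0]],[-1,[0,0.0005,0],[0,0,0]],[-1,[0,0,0],[0,0,0]]]'|grep -E "eef|wrist"; python3 m.py 21
```

```text
eef_pos: [0.5275, 0.0291, 0.0193]
wrist_force: [1.4, -0.6, -0.3]
(117, 415) (160, 270) (336, 310) 0.029123199377218828 -1.2208232621244715
```

```bash
python3 -m creep '[[-1,[0,0.0005,0],[0,0,0]],[-1,[0,0.0005,0],[0,0,0]],[-1,[0,0,0],[0,0,0]]]'|grep -E "eef|wrist"; python3 m.py 22
```

```text
eef_pos: [0.5276, 0.0294, 0.0193]
wrist_force: [0.2, -4.9, 0.0]
(118, 415) (160, 271) (335, 311) 0.02937758940836871 -4.622698411269498
```

Contact came where predicted (y≈0.029) at about 4.7 N, and the stop hasn't moved. I'll back straight off, lift and verify.

```bash
python3 -m creep '[[-1,[0,-0.003,0],[0,0,0]],[-1,[0,-0.01,0],[0,0,0]],[-1,[-0.001,-0.03,0],[0,0,0]],[-1,[-0.001,-0.04,0],[0,0,0]],[-1,[0,-0.03,0.04],[0,0,0]],[-1,[0,-0.06,0.05],[0,0,0]],[-1,[0,-0.06,0.05],[0,0,0]],[-1,[-0.02,-0.04,0],[0,0,0]],[-1,[0,0,0],[0,0,0]],[-1,[0,0,0],[0,0,0]]]'; python3 m.py 23; python3 sl.py s23 0.063; python3 - <<'E'
from h import *
import cv2
t=arm.get_image("top");cv2.imwrite("pics/t23.png",t[:,:,::-1])
a=cv2.imread("pics/top0.png",0);b=cv2.imread("pics/t23.png",0)
def up(i):return cv2.resize(i,None,fx=4,fy=4,interpolation=cv2.INTER_CUBIC)
for k,(u,v,w,h,z) in dict(sleeve=(355,247,24,26,.048),spare=(337,188,26,24,.048),stop=(315,222,30,32,.05),plate=(333,248,6,24,.05),bearing=(236,287,20,20,.011),jar=(288,145,36,40,.095),hammer=(385,285,18,46,0.02),screw=(420,200,58,20,.02),dial=(228,140,34,28,.1)).items():
    _,m,_,l=cv2.minMaxLoc(cv2.matchTemplate(up(b[180:300,205:400] if k in("sleeve","stop","plate") else b[max(0,v-10):v+h+10,u-10:u+w+10]),up(a[v:v+h,u:u+w]),cv2.TM_CCOEFF_NORMED))
    o=(205,180) if k in("sleeve","stop","plate") else (u-10,v-10)
    du=np.array(l)/4+o-[u,v]
    print(k,round(m,2),du,(ray("top",u+w/2+du[0],v+h/2+du[1],z)-ray("top",u+w/2,v+h/2,z)).round(4))
E
```

```text
time: 25.35
eef_pos: [0.505, -0.2184, 0.1389]
tool_rot: [1.0, -0.023, -0.0, -0.001]
wrist_force: [-0.7, 0.5, 0.6]
opening: -0.0005
grasp_force: 0.0
(117, 415) (160, 270) (336, 310) -0.21787836487757653 -0.32916509767680696
(0.5156571269035339, array([315.5, 314.3]), array([315. , 313.6]), array([0.5283, 0.064 , 0.048 ])) [ 0.50540582 -0.21762398  0.13879943] [ 0.22222593 -1.04228154 -0.15637723]
sleeve 0.76 [-100.    -3.5] [0.0064 0.1972 0.    ]
spare 1.0 [0. 0.] [0. 0. 0.]
stop 0.88 [-80.    -3.75] [0.007  0.1581 0.    ]
plate 0.78 [-80.5   -3.75] [0.007  0.1583 0.    ]
bearing 1.0 [0. 0.] [0. 0. 0.]
jar 0.99 [0. 0.] [0. 0. 0.]
hammer 0.99 [0. 0.] [0. 0. 0.]
screw 0.7 [-3.25 -0.5 ] [0.001  0.0067 0.    ]
dial 0.95 [0. 0.] [0. 0. 0.]
```

```bash
python3 - <<'E'
from plant import arm
import cv2
a=cv2.imread("pics/side0.png",0);b=cv2.imread("pics/s23.png",0)
print(cv2.minMaxLoc(cv2.matchTemplate(b[170:250,300:390],a[182:238,315:378],cv2.TM_CCOEFF_NORMED)), "expect loc (15,12)")
print(arm.finish_job())
E
```

```text
(-0.27895084023475647, 0.976661205291748, (27, 24), (15, 12)) expect loc (15,12)
the job is handed in; nothing more can be done
None
```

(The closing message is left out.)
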